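# Switch the drop slide over and feed the waiting adapters

## Task

The drop slide's seesaw gate is tipped towards one of its two chutes: press down the red tab on its raised end until the gate rocks over its pivot and stays tipped to the other side. Then push both power adapters waiting on the feed shelf forward over its edge, so that they slide down that other chute into the white carton at its end. Do it with the fingertips only: do not lift the adapters or touch them once they are in a chute or carton, and leave the things lying on the bench alone.

Things in the scene. Friction and masses are not known exactly. Their poses are not given: they have to be found in the camera images.
- diverter: Drop slide: sheet-steel stand fixed to the bench, placed and turned (up to 0.2 rad) anew each time. Origin on the bench under the gate's pivot; its x is the feed direction (away from the robot), y left, z up; other entries' x, y, z are along these. Gate pivot axis: along x, 190 mm up. Slide surfaces are slippery (friction about 0.15): an adapter on the tilted gate slides off by itself in under 1 s.
- shelf_edge (a point): Middle of the feed shelf's front edge, on its top face, 36 mm to -x of the pivot, 230 mm above the bench; adapters pushed over it drop about 25 mm onto the gate. The level shelf runs 169 mm back (-x) to its open rear end. Side guides: inner faces 50 mm to either side, 16 mm high above the shelf, ending 14 mm short of the edge.
- carton_left (a point): Centre of the floor of the open white carton at the foot of the left chute, fixed, 353 mm to +y of the pivot, 150 mm (x) by 180 mm (y), walls 52 mm high. The chute, 92 mm wide inside with 38 mm walls, falls at 28 degrees from under the gate's left end (116 mm from the pivot, 147 mm high) to the carton (270 mm, 65 mm high).
- carton_right (a point): The same for the right chute and its carton, 353 mm to -y of the pivot.
- gate (a joint): Tilt of the seesaw gate, rad, 0 = level. +0.37 (stop): left (+y) end down, right end up, feeds the left chute; -0.37: the reverse, feeds the right chute. It starts at one of the stops. A yellow tumbler weight standing 90 mm above the pivot keeps it at either stop: about 2.5 N on a tab starts it moving, less towards level; pressed past level it tips over by itself and stays.
- tab_left (a point): Centre of the top of the red finger tab at the gate's left (+y) end: plate 44 (x) by 34 (y) by 4 mm on the gate's near side, free above and below; 65 mm to -x and 109 mm to +y of the pivot, height 243 mm with this end up, 204 level, 164 down. Behind it lies the gate's tray, 85 (x) by 260 mm (y), with a 30 mm far wall and 18 mm near walls at the ends.
- tab_right (a point): The same for the red finger tab at the right (-y) end, 109 mm to -y of the pivot.
- adapter_front: Black power adapter, 42 mm (its x) by 92 mm (its y) by 28 mm high, about 0.22 kg, grey label on top; stands on the feed shelf next to the edge, its long side across the shelf. Origin at the centre of its underside.
- adapter_rear: The second, identical adapter, behind the first on the shelf (nearer the robot, about 10 to 40 mm between them). Pushing it forward pushes the front one too. Origin at the centre of its underside. At least 30 mm of free shelf lies behind it.
- spare_adapter: Bystander: an identical black adapter lying on the bench in front of the right chute. Origin at the centre of its underside.
- product_carton: Bystander: closed white carton 75 x 150 x 45 mm high on the bench in front of the left chute. Origin at the centre of its underside.
- label_roll: Bystander: roll of paper labels standing flat on the bench on the right, 76 mm diameter, 50 mm high. Origin at the centre of its underside.
Things that resemble listed ones, but are neither listed nor needed, are in the scene too. What is shaped like the adapter_rear but purple is not meant.

How it is judged:
On the way:
1. the gate has been rocked over to its other side, both adapters still on the feed shelf (distance of tab_left from where it was at the start of the episode above 0.06 m and (value of joint gate above 0.3 rad or value of joint gate below -0.3 rad) and height (world z) of each of adapter_front, adapter_rear above 0.22 m), for 0.2 s.
At the end, for the whole second after the job is handed in: The gate stays tipped to the side opposite to its start (beyond 0.3 rad), and both adapters lie at rest in the carton under that chute (origin 240 to 450 mm from the pivot along y, within 80 mm of the chute's centreline, below 90 mm height) (distance of tab_left from where it was at the start of the episode above 0.06 m and ((value of joint gate above 0.3 rad and y of adapter_front in the frame of diverter between 0.24 and 0.45 m and y of adapter_rear in the frame of diverter between 0.24 and 0.45 m) or (value of joint gate below -0.3 rad and y of adapter_front in the frame of diverter between -0.45 and -0.24 m and y of adapter_rear in the frame of diverter between -0.45 and -0.24 m)) and linear speed of each of adapter_front, adapter_rear below 0.03 m/s and x of adapter_front in the frame of diverter between -0.08 and 0.08 m and height (world z) of each of adapter_front, adapter_rear below 0.09 m and x of adapter_rear in the frame of diverter between -0.08 and 0.08 m); the robot touches nothing.
It fails at once if an adapter from the shelf is lifted more than 20 mm off it (height (world z) of any of adapter_front, adapter_rear above 0.25 m).
It fails at once if the fingers touch an adapter that is already in a chute or carton ((contact force between the fingers and adapter_front above 0.5 N and (y of adapter_front in the frame of diverter above 0.13 m or y of adapter_front in the frame of diverter below -0.13 m or height (world z) of adapter_front below 0.12 m)) or (contact force between the fingers and adapter_rear above 0.5 N and (y of adapter_rear in the frame of diverter above 0.13 m or y of adapter_rear in the frame of diverter below -0.13 m or height (world z) of adapter_rear below 0.12 m))).
It fails at once if the spare adapter, product carton or label roll on the bench is moved more than 20 mm (distance of any of spare_adapter, product_carton, label_roll from where it was at the start of the episode above 0.02 m).
It also fails if it takes over 53 s, if anything falls off the work surface, if the arm or the gripper's body presses on something with over 40 N, if the wrist force passes 120 N, or if a joint passes its speed limit or range.

## Robot

A 6-joint arm with a two-finger parallel gripper is mounted at the origin on the work surface. World frame = base frame: x ahead of the robot, y to its left, z up, the work surface at z = 0. Lengths are in m, angles in rad, forces in N, time in s.
With the tool pointing down it reaches from about 0.35 to 0.975 m from the base axis. Payload 4.9 kg.
Tool frame: the origin (TCP) lies on the front face of the gripper's body, between the roots of the fingers; the fingertips stand ctrl.finger_overhang ahead of it and the grasp point (between the pads) lies 54 mm ahead of it (ctrl.finger_overhang is the distance from the TCP to the fingertips, in m); z points along the fingers, y is the line along which they close (so a half turn about z gives the same grasp; the last joint's range is limited). The gripper opens to 85 mm and grips with 20 to 120 N. Pads are 22 mm wide; open, the fingers measure 114 mm over their backs; the gripper's body (76 mm by 85 mm) begins 54 mm behind the grasp point. The pads swing forward as they close: fully open they stand 13 mm farther back than shut.
Start: joints at [1.189, 0.053, 1.613, -0, 1.476, -0.119], TCP at [0.162, 0.604, 0.304] pointing down, gripper open.
Joint ranges: [-3.01, 3.01], [-1.01, 2.22], [0.06, 2.58], [-1.02, 4.17], [0.09, 2.62], [-3.14, 3.14]. Speed limits (rad/s): [2.57, 2.57, 3.14, 3.14, 3.14, 3.14].

## Interface

Orientations are given as a rotation vector (axis times angle).
In Python, from station import ctrl, vision gives the robot as it stands. The module is installed in compiled form; this text tells all that it offers.
- The arm moves only by the tool drive_tool, never from a script. Its argument "rows" is a list of rows, each a list of 2 entries, a list of its own where there are three numbers: the shift along the tool's x, y, z in m, then the turn about the tool's z in rad. A call has 1 to 10 rows; each row shifts and turns the commanded pose from where the row before left it, along the tool's axes as they then stand; what a row does not reach is not made up. A row lasts 1/10 s, in which the tool goes at most 50 mm and 8.59 degrees, less where a joint would pass 70% of its speed; a pose out of reach is approached as far as the arm can. A call with a gripper value outside its range is refused whole. "jaw" is the closure, from 0 (fully open) to 1 (shut), set as the call begins (left out, the last holds). The fingers move at their own pace and stop on an object; "grip_force" is the grip in N (left out, the last holds). Time passes only in rows, so rows that do not move let the fingers close. It gives the time, the measured TCP pose, the force, the opening and the grip force at its end, in the units of the state.
- ctrl.get_obs(): the state, without advancing time (a new reading comes with each control period).
- vision.get_image(name): name is "scene" or "top" or "wrist"; returns a dict with "image" (480x640x3 uint8, blue, green, red), "vertical_fov" (degrees; the focal length in pixels is half the picture's height over the tangent of half this angle, whatever the lens; pixels are square), "cx", "cy" (the principal point, pixels), "dist_coeffs" ([k1, k2, p1, p2, k3] as OpenCV has them; the pictures are not rectified), "R" (3x3) and "t" (3): a world point X has camera coordinates R X + t. Camera axes: x right, y down, z forward; pixel columns grow to the right and rows downward; lengths in m; the calibration is good to about 2 mm. A picture is of the moment at which its call begins. There is no depth.
- ctrl.finish_job(): hands the job in; it is judged then, once.
The state is a dict: "t": time; "q": joint angles; "dq": joint speeds; "effort": joint torques, N m; "tool_pos": TCP position; "tool_rot": TCP orientation; "contact_force": force on the tool from outside, world axes, zero at the start; "wrist_torque": the same for the moment, N m; "opening": finger opening in m; "grip_force": force on a finger pad.
Only numpy, scipy, OpenCV 4.12 (cv2) and the standard library are available. Lean on these libraries where they do the work, as an engineer would, in place of code of your own. Each camera call takes 0.05 s, during which the arm holds its last target. There are 200 camera calls.

## Working session

There is one attempt and no reset: what is moved stays moved. The work goes in short steps, Python scripts to look and compute and a tool call to move; the robot and the scene stay as the last step left them, time stands still between calls to the robot, and variables do not carry over. Pictures are saved under pics/ and viewed, at most 10 in all, crops included, and the job is handed in when it is done.

Besides the shell and the picture viewer there is one more tool, called as name([rows], argument=value, ...), one row to a line, values as JSON. drive_tool: Moves the arm, as the interface text tells. Its arguments: {"type":"object","properties":{"rows":{"type":"array","items":{"type":"array"}},"jaw":{"type":"number"},"grip_force":{"type":"number"}},"required":["rows"]}

```bash
mkdir -p pics; cat > h.py <<'E'
import numpy as np, cv2
from station import ctrl, vision
def K(d):
    f=240/np.tan(np.radians(d["vertical_fov"])/2)
    return np.array([[f,0,d["cx"]],[0,f,d["cy"]],[0,0,1.]])
def ray(d,uv):
    p=cv2.undistortPoints(np.array([[uv]],float),K(d),np.array(d["dist_coeffs"],float)).ravel()
    R=np.array(d["R"]);t=np.array(d["t"]);return -R.T@t, R.T@np.array([p[0],p[1],1])
def onz(d,uv,z):
    c,v=ray(d,uv);return c+v*(z-c[2])/v[2]
def proj(d,X):
    return cv2.projectPoints(np.array(X,float).reshape(-1,3),cv2.Rodrigues(np.array(d["R"]))[0],np.array(d["t"],float),K(d),np.array(d["dist_coeffs"],float))[0].reshape(-1,2)
E
python3 - <<'E'
from h import *
import pickle
o=ctrl.get_obs();print(o,ctrl.finger_overhang)
for n in("scene","top"):
    d=vision.get_image(n);cv2.imwrite(f"pics/{n}0.png",d["image"]);pickle.dump(d,open(n+"0.pkl","wb"))
    print(n,-np.array(d["R"]).T@d["t"],d["vertical_fov"],np.array(d["R"])[2])
    h=cv2.cvtColor(d["image"],cv2.COLOR_BGR2HSV)
    for nm,m in(("red",((h[...,0]<8)|(h[...,0]>172))&(h[...,1]>150)&(h[...,2]>80)),("yel",(abs(h[...,0].astype(int)-27)<6)&(h[...,1]>140)&(h[...,2]>100))):
        k,l,s,c=cv2.connectedComponentsWithStats(m.astype(np.uint8))
        for i in range(1,k):
            if s[i,4]>30:print(nm,s[i],c[i])
E
```

```text
{'t': 0.0, 'q': array([ 1.18902319e+00,  5.33819727e-02,  1.61427711e+00,  3.64086573e-05,
        1.47599643e+00, -1.19039636e-01]), 'dq': array([ 0.00071087, -0.00179419,  0.0016773 ,  0.00114081,  0.00101704,
       -0.00021656]), 'effort': array([-2.03706964e-03, -3.93680155e+01, -3.70176351e+01, -2.12363634e-04,
        7.12972018e-03, -1.94181627e-05]), 'tool_pos': array([0.16216737, 0.60311295, 0.30265738]), 'tool_rot': array([-0.4114485 , -3.1139802 ,  0.00312461]), 'contact_force': array([ 0.62255624, -1.10717561,  0.27574487]), 'wrist_torque': array([-0.01786643,  0.0387139 ,  0.0183048 ]), 'grip_force': 0.0, 'opening': 0.08538374967253262} 0.0726
scene [0.99143019 0.76873666 1.62138195] 43.33348252142177 [-0.28781121 -0.43507077 -0.85315774]
red [259 198   9   7  31] [262.64516129 201.        ]
red [292 234  15  11  86] [298.84883721 238.8255814 ]
red [547 325  40  18 285] [561.8245614  333.74035088]
yel [210 214  19  20 245] [219.         223.75918367]
yel [580 329  30  26 603] [596.50912106 342.5721393 ]
top [ 0.28298065 -0.00357764  1.71247408] 42.48712869820056 [ 1.47905895e-01  2.13143855e-04 -9.89001416e-01]
red [278 205  14  18 213] [284.4084507  213.23004695]
red [359 217  12  17 180] [364.19444444 225.06666667]
red [ 79 393  10   6  37] [ 83.54054054 395.72972973]
yel [337 144   6  11  37] [339.62162162 149.08108108]
```

View pics/top0.png

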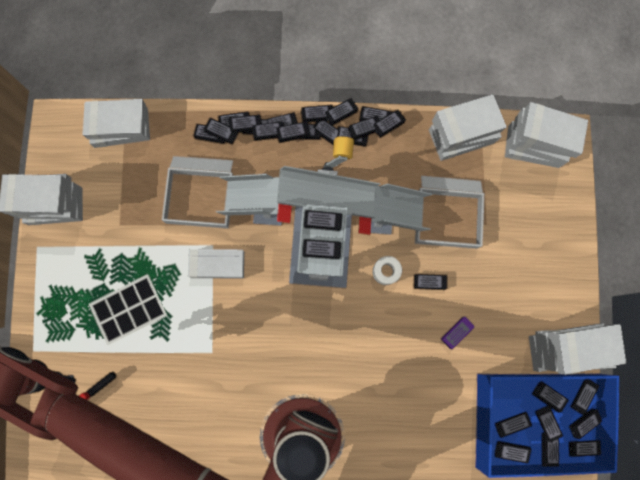

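View pics/scene0.png

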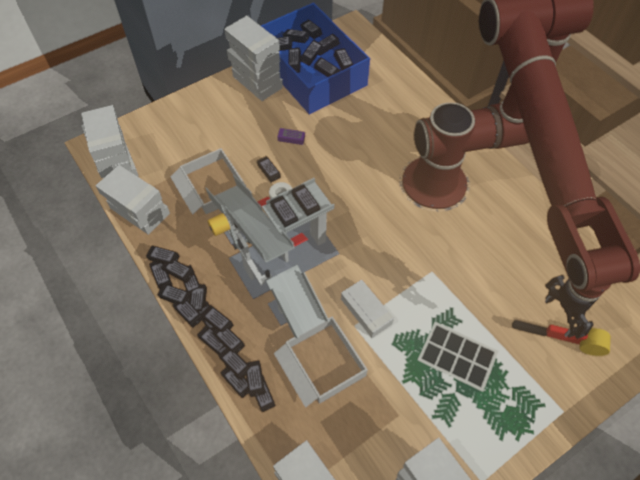

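The top view shows the left red tab at (284,213) and the right one at (364,225). The adapters are on the shelf at (323,220) and (322,248), and the yellow tumbler leans right at (340,149). In the scene view the left tab is at (299,239). Next I triangulate.

```bash
cat > m.py <<'E'
from h import *
import pickle
s=pickle.load(open("scene0.pkl","rb"));t=pickle.load(open("top0.pkl","rb"))
def tri(a,b):
    c1,v1=ray(s,a);c2,v2=ray(t,b)
    k=np.linalg.lstsq(np.c_[v1,-v2],c2-c1,rcond=None)[0];p,q=c1+v1*k[0],c2+v2*k[1];return (p+q)/2,np.linalg.norm(p-q)
print("L",tri((298.8,238.8),(284.4,213.2)));print("R",tri((262.6,201),(364.2,225.1)));print("yel",tri((219,223.8),(342.6,147)))
L=onz(t,(284.4,213.2),.243);R=onz(t,(364.2,225.1),.164)
print("asm left up",L,R,np.linalg.norm((L-R)[:2]),"alt",np.linalg.norm((onz(t,(284.4,213.2),.164)-onz(t,(364.2,225.1),.243))[:2]))
y=(L-R)[:2];y/=np.linalg.norm(y);x=np.array([y[1],-y[0]]);piv=(L+R)[:2]/2+.065*x
print("yaw",np.arctan2(x[1],x[0]),"pivot",piv,"edge",piv-.036*x)
# adapter labels + dark bodies in top view
h=cv2.cvtColor(t["image"],cv2.COLOR_BGR2HSV)
m=np.zeros((480,640),np.uint8);m[205:262,297:347]=(h[205:262,297:347,2]<70)
for c in cv2.findContours(m,cv2.RETR_EXTERNAL,cv2.CHAIN_APPROX_NONE)[0]:
    if cv2.contourArea(c)>100:
        r=cv2.minAreaRect(c);P=np.array([onz(t,p,.258) for p in cv2.boxPoints(r)]);ctr=P.mean(0)[:2]
        e=[np.linalg.norm(P[i]-P[i-1]) for i in(1,2)];d=ctr-piv
        print("adapter",r,ctr,e,"div frame",d@x,d@y)
E
python3 m.py
```

```text
L (array([0.56652274, 0.05599953, 0.24078871]), np.float64(0.0030632169058236814))
R (array([ 0.55853535, -0.14733319,  0.16543593]), np.float64(0.0034077267824085735))
yel (array([ 0.72679747, -0.08077587,  0.27726582]), np.float64(0.0020424875295411405))
asm left up [0.56725777 0.05489837 0.243     ] [ 0.55747719 -0.14633004  0.164     ] 0.20146595574071954 alt 0.2009239583265725
yaw -0.048566132894569035 pivot [ 0.62729084 -0.0488714 ] edge [ 0.59133329 -0.0471237 ]
adapter ((321.5586853027344, 248.70806884765625), (37.85923767089844, 17.359848022460938), 4.23639440536499) [ 0.48097305 -0.0368797 ] [np.float64(0.041669108901504416), np.float64(0.09022632909370333)] div frame -0.146727424408925 0.004874262863325854
adapter ((322.63525390625, 220.01229858398438), (37.4818000793457, 17.473398208618164), 5.19442892074585) [ 0.55038333 -0.03778696] [np.float64(0.04255875260918114), np.float64(0.08998586608778922)] div frame -0.077354939599817 0.007337732989519752
```

drive_tool([
  [[0, 0, -0.04], 0],
  [[0, 0, -0.04], 0],
  [[0, 0, -0.02], -0.07],
  [[0, 0, 0], -0.07],
  [[0, 0, 0], -0.068],
  [[-0.025, -0.03, 0], 0],
  [[-0.025, -0.03, 0], 0],
  [[-0.025, -0.03, 0], 0],
  [[-0.025, -0.03, 0], 0],
  [[-0.025, -0.03, 0], 0],
], jaw=1)

```text
t: 1.1
tool_pos: [0.2795, 0.4455, 0.4033]
tool_rot: [-0.085, -3.14, 0.001]
contact_force: [1.4, 0.6, 0.9]
opening: -0.0003
grip_force: 0.0
```

drive_tool([
  [[-0.025, -0.03, 0], 0],
  [[-0.025, -0.03, 0], 0],
  [[-0.025, -0.03, 0], 0],
  [[-0.025, -0.03, 0], 0],
  [[-0.025, -0.03, 0], 0],
  [[-0.025, -0.03, 0], 0],
  [[-0.025, -0.03, 0], 0],
  [[-0.025, -0.03, 0], 0],
  [[0, 0, 0], 0],
  [[0, 0, 0], 0],
])

```text
t: 2.1
tool_pos: [0.4656, 0.1958, 0.4033]
tool_rot: [-0.089, -3.139, -0.0]
contact_force: [-0.2, 0.5, 0.3]
opening: -0.0001
grip_force: 0.0
```

```bash
python3 - <<'E'
from h import *
import pickle
from scipy.spatial.transform import Rotation as Ro
o=ctrl.get_obs();print(o["t"],o["tool_pos"],Ro.from_rotvec(o["tool_rot"]).as_matrix().round(3).tolist(),o["opening"])
d=vision.get_image("wrist");pickle.dump(d,open("w1.pkl","wb"));cv2.imwrite("pics/w1.png",d["image"])
print(-np.array(d["R"]).T@d["t"])
h=cv2.cvtColor(d["image"],cv2.COLOR_BGR2HSV);m=((h[...,0]<8)|(h[...,0]>172))&(h[...,1]>150)&(h[...,2]>80)
k,l,s,c=cv2.connectedComponentsWithStats(m.astype(np.uint8))
for i in range(1,k):
    if s[i,4]>100:print(s[i],c[i],onz(d,c[i],.243),onz(d,c[i],.164))
E
```

```text
2.1 [0.46562075 0.19578512 0.40330412] [[-0.998, 0.057, -0.001], [0.057, 0.998, 0.0], [0.001, 0.0, -1.0]] -0.00013886130149365193
[0.37980701 0.20046653 0.47474658]
[ 138  354   39   47 1233] [156.66180049 377.00567721] [0.56378607 0.05803529 0.243     ] [0.62650262 0.00948196 0.164     ]
```

View pics/w1.png

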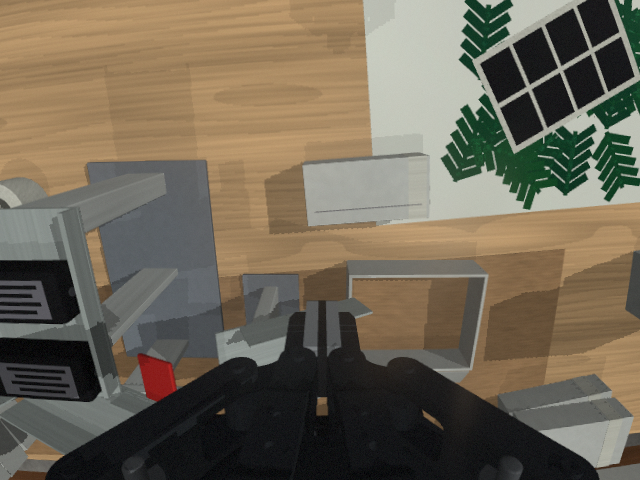

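The wrist view shows the raised left tab at (157,377), which puts it at about (0.565, 0.057), matching the first fix. Now I move over it and press.

drive_tool([
  [[-0.022, -0.026, 0], 0],
  [[-0.022, -0.026, 0], 0],
  [[-0.022, -0.026, 0], 0],
  [[-0.021, -0.027, 0], 0],
  [[-0.02, -0.027, 0.01], 0],
  [[0, 0, 0.025], 0],
  [[0, 0, 0.025], 0],
  [[0, 0, 0.015], 0],
  [[0, 0, 0.01], 0],
  [[0, 0, 0.005], 0],
])

```text
t: 3.15
tool_pos: [0.5649, 0.0595, 0.3137]
tool_rot: [-0.084, -3.14, -0.0]
contact_force: [-0.2, 0.1, 2.6]
opening: -0.0001
grip_force: 1.0
```

drive_tool([
  [[0, 0, 0.008], 0],
  [[0, 0, 0.008], 0],
  [[0, 0, 0.008], 0],
  [[0, 0, 0.008], 0],
  [[0, 0, 0.008], 0],
  [[0, 0, 0.008], 0],
  [[0, 0, 0.004], 0],
  [[0, 0, 0], 0],
])

```text
t: 3.95
tool_pos: [0.5647, 0.0586, 0.2607]
tool_rot: [-0.086, -3.138, 0.0]
contact_force: [-0.7, 0.2, 0.5]
opening: 0.0001
grip_force: 0.0
```

drive_tool([
  [[0, 0, -0.03], 0],
  [[0, 0, -0.04], 0],
  [[0, 0, -0.04], 0],
  [[0.04, 0, 0], 0],
  [[0.04, 0, 0], 0],
  [[0.04, 0, 0], 0],
  [[0.04, 0, 0], 0],
  [[0, 0, 0], 0],
  [[0, 0, 0], 0],
], jaw=0.5)

```text
t: 4.85
tool_pos: [0.4051, 0.0675, 0.3728]
tool_rot: [0.086, 3.137, -0.0]
contact_force: [0.5, -0.5, -0.2]
opening: 0.0424
grip_force: 0.0
```

```bash
cat > look.py <<'E'
from h import *
import sys,pickle
from scipy.spatial.transform import Rotation as Ro
o=ctrl.get_obs();print(o["t"],o["tool_pos"],Ro.from_rotvec(o["tool_rot"]).as_matrix()[:2,:2].round(3).tolist(),o["opening"])
ims=[]
for n in("top","scene"):
    d=vision.get_image(n);pickle.dump(d,open(n+sys.argv[1]+".pkl","wb"));ims.append(d["image"])
a=cv2.resize(ims[0][130:300,150:500],(700,340),interpolation=cv2.INTER_CUBIC);b=cv2.resize(ims[1][140:420,150:430],(260,260))
c=np.zeros((600,700,3),np.uint8);c[:340]=a;c[340:,:260]=b
d=vision.get_image("wrist");pickle.dump(d,open("wrist"+sys.argv[1]+".pkl","wb"));c[340:,270:616]=cv2.resize(d["image"],(346,260));cv2.imwrite(f"pics/l{sys.argv[1]}.png",c)
E
python3 look.py 1
```

```text
4.85 [0.40506469 0.06745984 0.3727696 ] [[-0.999, 0.055], [0.055, 0.999]] 0.042446055669741405
```

View pics/l1.png

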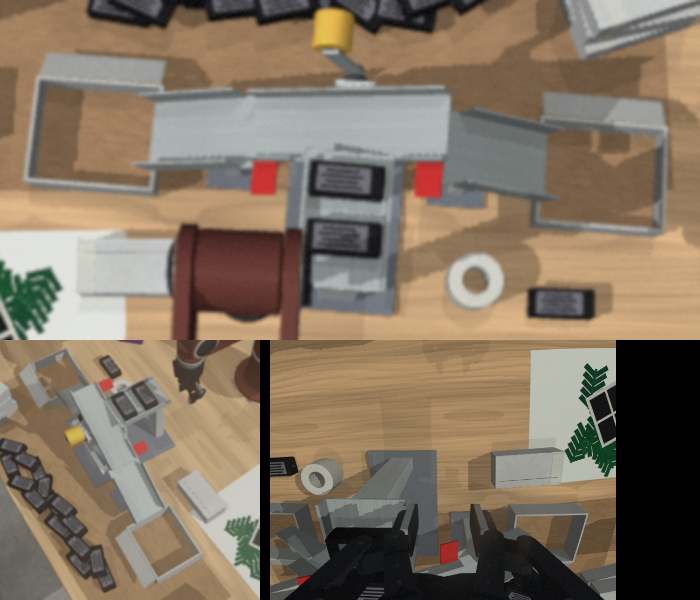

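The gate has tipped left: the tumbler leans left at (333,30) in the crop and the right tab is now the higher one. Both adapters are still on the shelf. I refine the yaw and work out the push start.

```bash
python3 - <<'E'
from h import *
import pickle
t=pickle.load(open("top1.pkl","rb"));h=cv2.cvtColor(t["image"],cv2.COLOR_BGR2HSV)
m=(((h[...,0]<8)|(h[...,0]>172))&(h[...,1]>150)&(h[...,2]>80)).astype(np.uint8);m[300:]=0
k,l,s,c=cv2.connectedComponentsWithStats(m)
T=sorted([c[i] for i in range(1,k) if s[i,4]>60],key=lambda p:p[0]);print(T)
L=onz(t,T[0],.164);R=onz(t,T[1],.243);y=(L-R)[:2];print(L,R,np.linalg.norm(y));y/=np.linalg.norm(y);th2=-np.arctan2(y[0],y[1])
th=(th2-.0486)/2;x=np.array([np.cos(th),np.sin(th)]);y=np.array([-x[1],x[0]])
mid=((L+R)[:2]/2+np.array([.56237,-.04572]))/2;piv=mid+.065*x;print("yaw",th2,th,"piv",piv)
m=np.zeros((480,640),np.uint8);m[205:262,297:347]=(h[205:262,297:347,2]<70)
for c in cv2.findContours(m,cv2.RETR_EXTERNAL,cv2.CHAIN_APPROX_NONE)[0]:
    if cv2.contourArea(c)>100:
        P=np.array([onz(t,p,.258)[:2] for p in cv2.boxPoints(cv2.minAreaRect(c))]);e=P[1]-P[0];f=P[2]-P[1];g=e if np.linalg.norm(e)>np.linalg.norm(f) else f
        d=P.mean(0)-piv;print("adapter",P.mean(0),"div",d@x,d@y,"yaw",-np.arctan(g[0]/g[1]))
p=np.array([.4051,.0675]);print("tool div",(p-piv)@x,(p-piv)@y)
E
```

```text
[array([281.68617021, 218.50531915]), array([363.44782609, 219.24782609])]
[0.56857763 0.06450143 0.164     ] [ 0.55781953 -0.13703218  0.243     ] 0.20182054175835148
yaw -0.05333053379802765 -0.050965266899013824 piv [ 0.62769989 -0.04430399]
adapter [ 0.47782921 -0.03445027] div -0.15017805741740714 0.0022060403304940135 yaw 0.02805792603858575
adapter [ 0.55026538 -0.03887814] div -0.07761037390145563 0.0014740511651895264 yaw -0.06964235241940812
tool div -0.22800650907469674 0.10031887075312981
```

drive_tool([
  [[0, -0.033, 0], 0],
  [[0, -0.033, 0], 0],
  [[0, -0.033, 0], 0],
  [[0, 0, 0.025], 0],
  [[0, 0, 0.025], 0],
  [[0, 0, 0.015], 0],
  [[0, 0, 0], 0],
  [[-0.015, 0, 0], 0],
  [[-0.01, 0, 0], 0],
  [[-0.01, 0, 0], 0],
])

```text
t: 6.0
tool_pos: [0.4361, -0.0333, 0.308]
tool_rot: [0.085, 3.139, -0.0]
contact_force: [0.7, -0.3, -0.2]
opening: 0.0431
grip_force: 0.0
```

drive_tool([
  [[-0.012, 0, 0], 0],
  [[-0.012, 0, 0], 0],
  [[-0.012, 0, 0], 0],
  [[-0.012, 0, 0], 0],
  [[-0.012, 0, 0], 0],
  [[-0.012, 0, 0], 0],
  [[-0.012, 0, 0], 0],
  [[-0.012, 0, 0], 0],
  [[-0.01, 0, 0], 0],
  [[0, 0, 0], 0],
])

```text
t: 7.0
tool_pos: [0.5419, -0.0392, 0.3071]
tool_rot: [0.086, 3.14, -0.0]
contact_force: [0.7, 0.5, -0.5]
opening: 0.0429
grip_force: 0.0
```

drive_tool([
  [[0, 0, 0], 0],
  [[0, 0, 0], 0],
  [[0, 0, 0], 0],
  [[0, 0, 0], 0],
  [[0, 0, 0], 0],
  [[0, 0, 0], 0],
  [[0, 0, 0], 0],
  [[0, 0, 0], 0],
  [[0, 0, 0], 0],
  [[0, 0, 0], 0],
])

```text
t: 8.0
tool_pos: [0.5407, -0.0392, 0.3069]
tool_rot: [-0.086, -3.14, -0.0]
contact_force: [1.0, 0.3, 0.5]
opening: 0.0424
grip_force: 0.0
```

```bash
python3 look.py 2
```

```text
8.0 [ 0.54074399 -0.03918807  0.30688652] [[-0.998, 0.055], [0.055, 0.998]] 0.04237103192799263
```

View pics/l2.png

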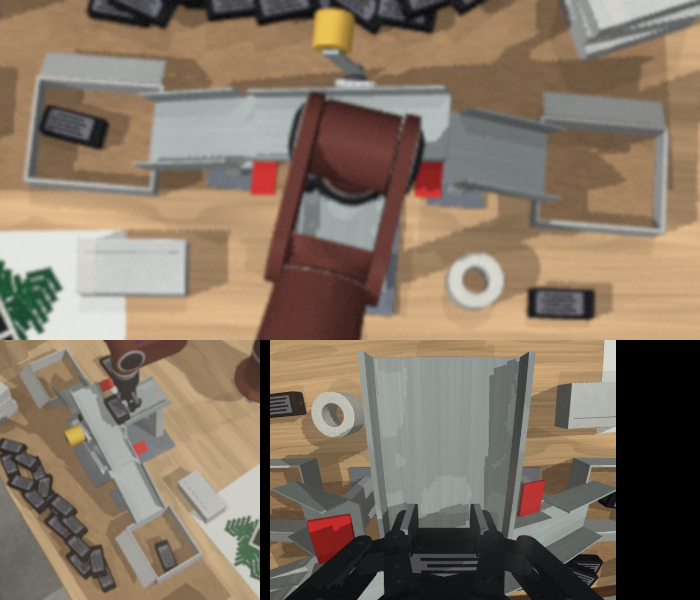

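The front adapter is in the left carton, at (73,126) in the crop, and the rear one is still at the shelf edge. Next I push the rear one over and retreat.

drive_tool([
  [[-0.012, 0, 0], 0],
  [[-0.012, 0, 0], 0],
  [[-0.012, 0, 0], 0],
  [[-0.01, 0, 0], 0],
  [[0.03, 0, 0], 0],
  [[0.04, 0, 0], 0],
  [[0.04, 0, 0], 0],
  [[0.04, 0, -0.02], 0],
  [[0.03, 0, -0.04], 0],
  [[0, 0, -0.03], 0],
])

```text
t: 9.15
tool_pos: [0.4051, -0.0316, 0.3994]
tool_rot: [0.087, 3.138, -0.001]
contact_force: [0.4, -0.2, 0.7]
opening: 0.0428
grip_force: 0.0
```

drive_tool([
  [[0, 0, 0], 0],
  [[0, 0, 0], 0],
  [[0, 0, 0], 0],
  [[0, 0, 0], 0],
  [[0, 0, 0], 0],
  [[0, 0, 0], 0],
  [[0, 0, 0], 0],
  [[0, 0, 0], 0],
  [[0, 0, 0], 0],
  [[0, 0, 0], 0],
])

```text
t: 10.15
tool_pos: [0.4069, -0.0318, 0.397]
tool_rot: [0.086, 3.14, -0.0]
contact_force: [0.1, 0.4, -0.5]
opening: 0.043
grip_force: 0.0
```

```bash
python3 look.py 3
```

```text
10.15 [ 0.40691953 -0.0318277   0.39697165] [[-0.998, 0.055], [0.055, 0.998]] 0.04302423872263341
```

View pics/l3.png

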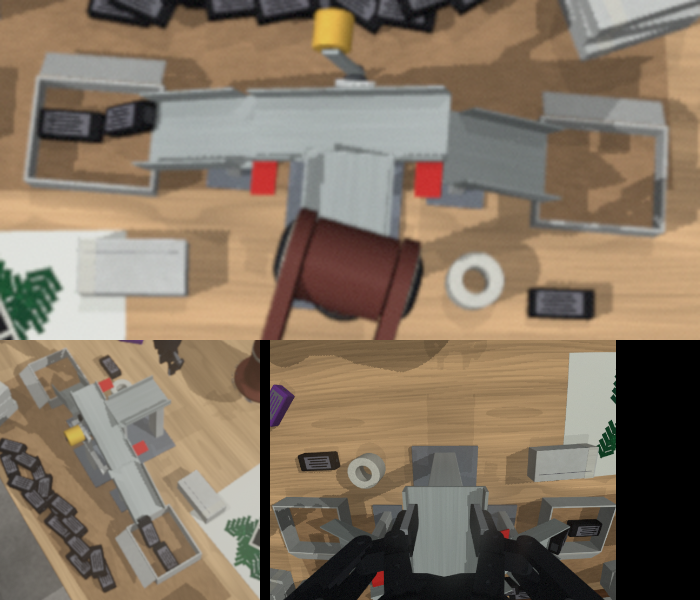

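Both adapters are in the left carton, at (71,125) and (130,118) in the crop, though the second may be leaning on the chute's foot. I check its position and whether it is at rest.

```bash
python3 - <<'E'
from h import *
import pickle
a=pickle.load(open("top3.pkl","rb"));b=vision.get_image("top");s=pickle.load(open("scene3.pkl","rb"))
print("diff",cv2.absdiff(a["image"],b["image"])[150:240,155:240].max())
piv=np.array([.6277,-.0443]);th=-.051;x=np.array([np.cos(th),np.sin(th)]);y=np.array([-x[1],x[0]])
for nm,u in(("front",(185.5,192.5)),("rear c",(215,189)),("rear L",(203,191)),("rear R",(228,187))):
    for z in(.03,.06,.09):
        p=onz(b,u,z)[:2]-piv;print(nm,z,(p@x).round(3),(p@y).round(3))
cv2.imwrite("pics/c4.png",np.hstack([cv2.resize(b["image"][155:240,150:250],(400,340),interpolation=2),cv2.resize(s["image"][310:410,270:370],(340,340),interpolation=2)]))
E
```

```text
diff 12
front 0.03 0.013 0.389
front 0.06 0.006 0.382
front 0.09 0.0 0.376
rear c 0.03 0.029 0.307
rear c 0.06 0.022 0.302
rear c 0.09 0.016 0.297
rear L 0.03 0.021 0.34
rear L 0.06 0.014 0.334
rear L 0.09 0.008 0.329
rear R 0.03 0.038 0.271
rear R 0.06 0.031 0.266
rear R 0.09 0.024 0.262
```

View pics/c4.png

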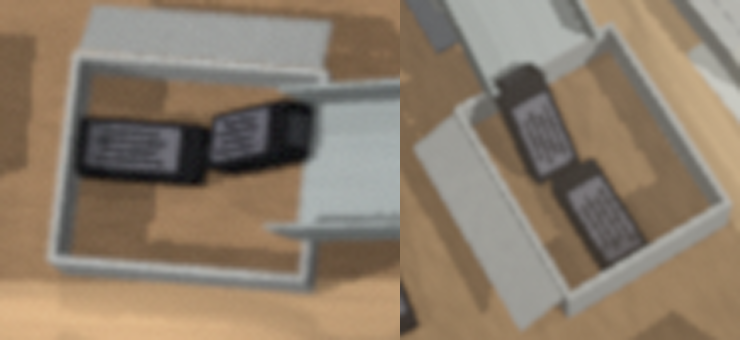

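The rear adapter leans on the chute's foot, with its centre at y≈0.30, x≈0.02 and well below 90 mm. One more wait confirms it is at rest.

drive_tool([
  [[0, 0, 0], 0],
  [[0, 0, 0], 0],
  [[0, 0, 0], 0],
  [[0, 0, 0], 0],
  [[0, 0, 0], 0],
  [[0, 0, 0], 0],
  [[0, 0, 0], 0],
  [[0, 0, 0], 0],
  [[0, 0, 0], 0],
  [[0, 0, 0], 0],
])

```text
t: 11.35
tool_pos: [0.4069, -0.0318, 0.3969]
tool_rot: [0.086, 3.14, 0.0]
contact_force: [0.7, 0.3, -0.1]
opening: 0.0427
grip_force: 0.0
```

```bash
python3 - <<'E'
from h import *
import pickle
a=pickle.load(open("top3.pkl","rb"));b=vision.get_image("top")
d=cv2.absdiff(cv2.blur(a["image"],(3,3)),cv2.blur(b["image"],(3,3)))[150:240,155:240].max();print(d)
if d<10: print(ctrl.finish_job())
E
```

```text
4
the job is handed in; nothing more can be done
None
```

I tipped the gate to the left and pushed both adapters down the left chute into its carton, where they were at rest when I handed the job in at about 11 s; the rear one leans on the chute's foot, and no verdict came back.

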